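# Take the blue drilling template off its peg and push it home in the drilling station

## Task

Take the blue template off its peg without wrenching it: raise it just enough to clear the peg's upturned tip while sliding it off. Stand it gently in the open end of the drilling station's groove, short of the bridge, and let go; then push it along by its edge, under the bridge, until it is fully home against the red stop. Leave the other two templates hanging and the other things on the bench where they are.

Things in the scene. Friction and masses are not known exactly. Their poses are not given: they have to be found in the camera images.
- blue_template: Blue drilling template: rigid plate 14 thick, 0.16 kg, same on both faces and edges. Lower panel 130 wide, 85 tall, with two painted brass rings; above it a neck and head 50 wide, up to 185 above the underside (panel juts 40 past the neck each side). Origin: centre of underside; x across the 14, y along the width, z up. As hung, underside 45 above the bench.
- blue_slot (a point): Middle of the top edge of the window in the blue template's neck, which rests on the peg. The window is 26 wide and spans 85 to 121 above the underside; this point is at 121. The head above it (121 to 185) is solid: pinch it there across the 14 thickness.
- peg_rail: Fixed wooden cross bar (460 long, 25 thick, 135 to 185 above the bench) on two posts, with three pegs 150 apart (y = -150, 0, 150), all pointing to -x. Origin at bench height under the bar's front face, midway along; x from pegs into the bar, y along it, z up. One template hangs square on each peg near x = -45; which is where varies.
- peg_tip (a point): Highest point of the middle peg's upturned tip, 180 above the bench, rail x = -108. Pegs are round steel, 8 thick, level, top at 166; they slant up from x = -95 and end at x = -112. A template passes the tip when raised 15 to 27 (best 21): less, its window's top edge catches the tip; more, its lower edge catches the peg. The other tips are 150 to each side.
- yellow_template: Yellow template on another peg, panel 100 wide, otherwise the same form as the blue one; stays hanging. Origin: centre of its underside.
- green_template: Green template on another peg, panel 110 wide, otherwise the same form; stays hanging. Origin: centre of its underside.
- drill_station: Fixed drilling station: plywood base 270 x 150 x 18 with a groove along its x axis, open above and at the -x end, closed at x = 150 by a red stop. Groove 21 wide, floor 18 above the bench, walls from x = -100 to 150, 30 tall, topped by slanted lead-in lips reaching 61 above the bench (mouth about 36 wide). Origin on the groove's centre line at bench height; z up.
- bridge (a point): Centre of the underside of the grey bridge across the groove, 118 above the bench: spans station x = 120 to 150, top at 138, posts at y = 39 to 61 either side from x = 114 to 150. The template's panel fits under it with 15 to spare, its head does not: lower the template before the bridge, then push it under.
- groove_open (a point): Point on the groove floor's centre line (station x = 0), a good place to lower the template's underside centre; anywhere from x = -50 to +45 is clear of the bridge. Axes as the station.
- groove_home (a point): Point on the groove floor (station x = 85) where the template's underside centre stands when its edge meets the stop. Axes as the station.
- glue_bottle: Bystander: white glue bottle, 170 tall, 60 across. Origin: centre of its underside.
- tape_measure: Bystander: yellow tape measure, 70 x 42 x 65. Origin: centre of its underside.
- hammer: Bystander: steel hammer with a wooden handle, lying down, 220 long. Origin: centre of its underside.
- sanding_block: Bystander: cork sanding block, 110 x 66 x 31. Origin: centre of its underside.
- glue_brush: Bystander: brush lying down, 200 long. Origin: centre of its underside.
- offcut: Bystander: pale wood offcut, 120 x 80 x 22. Origin: centre of its underside.

How it is judged:
On the way, in this order (a step that is already met when the one before it is completed fails the run):
1. the blue template is off its peg, past the upturned tip, and still held up (x of blue_slot in the frame of peg_rail below -0.122 m and height (world z) of blue_template above 0.035 m), for 0.1 s.
2. the blue template stands in the groove at least 25 mm short of home, let go (y of blue_template in the frame of groove_open between -0.008 and 0.008 m and z of blue_template in the frame of groove_open between -0.006 and 0.006 m and angle between blue_template's own z axis and vertical below 0.3 rad and angle between the y axis of blue_template and the x axis of drill_station, either way round below 0.12 rad and x of blue_template in the frame of groove_home between -0.19 and -0.025 m and contact force between the fingers and blue_template below 0.05 N), for 0.2 s.
At the end, for the whole second after the job is handed in: The blue template stands at rest in the groove (within 8 mm of its centre line, underside within 6 mm of the floor, leaning under 17 degrees), its edge within 5 mm of the stop, let go; the yellow and green templates still hang on their pegs (y of blue_template in the frame of groove_open between -0.008 and 0.008 m and z of blue_template in the frame of groove_open between -0.006 and 0.006 m and angle between blue_template's own z axis and vertical below 0.3 rad and angle between the y axis of blue_template and the x axis of drill_station, either way round below 0.12 rad and x of blue_template in the frame of groove_home between -0.005 and 0.005 m and linear speed of blue_template below 0.02 m/s and contact force between the fingers and blue_template below 0.05 N and height (world z) of each of yellow_template, green_template above 0.035 m); the robot touches nothing.
It fails at once if the blue template is wrenched against the peg or rail (over 15 N) (contact force between blue_template and peg_rail above 15 N).
It fails at once if the blue template is dropped or rammed into the station (over 45 N) (contact force between blue_template and drill_station above 45 N).
It fails at once if another template is knocked or taken from its peg (moved over 50 mm) (distance of any of yellow_template, green_template from where it was at the start of the episode above 0.05 m).
It fails at once if another thing on the bench is moved by over 40 mm (distance of any of glue_bottle, tape_measure, hammer, sanding_block, glue_brush, offcut from where it was at the start of the episode above 0.04 m).
It also fails if it takes over 64 s, if anything falls off the work surface, if the arm or the gripper's body presses on something with over 40 N, if the wrist force passes 120 N, or if a joint passes its speed limit or range.

## Robot

A 7-joint arm with a two-finger parallel gripper is mounted at the origin on the work surface. World frame = base frame: x ahead of the robot, y to its left, z up, the work surface at z = 0. Lengths are in m, angles in rad, forces in N, time in s.
With the tool pointing down it reaches from about 0.425 to 0.925 m from the base axis. Payload 6.8 kg.
Tool frame: the origin (TCP) lies at the very end of the fingers, on their centre line; the grasp point (between the pads) lies 19 mm behind it; z points along the fingers, y is the line along which they close (so a half turn about z gives the same grasp; the last joint's range is limited). The gripper opens to 85 mm and grips with 20 to 120 N. Pads are 22 mm wide; open, the fingers measure 114 mm over their backs; the gripper's body (76 mm by 85 mm) begins 54 mm behind the grasp point. The pads swing forward as they close: fully open they stand 13 mm farther back than shut.
Start: joints at [1.101, 0.477, 0.022, 1.555, -0.011, 1.109, -0.083], TCP at [0.239, -0.631, 0.231] pointing down, gripper open.
Joint ranges: [-2.96, 2.96], [-0.34, 2.1], [-1.41, 1.46], [0.24, 2.44], [-1.37, 4.51], [0.17, 1.92], [-2.96, 2.96]. Speed limits (rad/s): [2.39, 2.39, 3.14, 3.14, 3.14, 3.14, 3.14].

## Interface

Orientations are given as a unit quaternion [w, x, y, z].
In Python, from station import get_obs, read_camera, hand_in gives the robot as it stands.
- The arm moves only by the tool arm_command, never from a script. Its argument "commands" is one flat list of numbers, 7 for each row, row after row: the shift along the tool's x, y, z in m, then the turn, a rotation vector about the tool's x, y, z in degrees, then the opening, from 0 (shut) to 1 (fully open). In form: [tx, ty, tz, rx, ry, rz, fingers, tx, ty, tz, rx, ry, rz, fingers, ...]. A call has 1 to 8 rows; each row is the pose to reach, as a shift and turn from the pose commanded when the call began, along the tool's axes at that moment; what a row does not reach only later rows make up. A row lasts 1/10 s, in which the tool goes at most 50 mm and 8.59 degrees, less where a joint would pass 70% of its speed; a pose out of reach is approached as far as the arm can. A call with a gripper value outside its range is refused whole. The fingers move at their own pace and stop on an object; "force" is the grip in N (left out, the last holds). Time passes only in rows, so rows that repeat a pose let the fingers close. It gives the time, the measured TCP pose, the force, the opening and the grip force at its end, in the units of the state.
- get_obs(): the state, without advancing time (a new reading comes with each control period).
- read_camera(name): name is "side" or "top"; returns a dict with "img" (480x640x3 uint8, red, green, blue), "camera_matrix" (3x3 intrinsics, pixels), "k1" (the pictures are not rectified: a ray, as slopes to the right and down, at radius r is drawn at 1 + k1 r^2 times it, then the intrinsics apply), "pose" (4x4, takes a point from camera to world coordinates). Camera axes: x right, y down, z forward; pixel columns grow to the right and rows downward; lengths in m; the calibration is good to about 2 mm. A picture is of the moment at which its call begins. There is no depth.
- hand_in(): hands the job in; it is judged then, once.
The state is a dict: "t": time; "q": joint angles; "joint_vel": joint speeds; "joint_torque": joint torques, N m; "eef_pos": TCP position; "tool_rot": TCP orientation; "contact_force": force on the tool from outside, world axes, zero at the start; "torque": the same for the moment, N m; "gripper_width": opening from 0.0 (shut) to 1.0 (fully open); "grasp_force": force on a finger pad.
Only numpy, scipy, OpenCV 4.12 (cv2) and the standard library are available. Lean on these libraries where they do the work, as an engineer would, in place of code of your own. Each camera call takes 0.05 s, during which the arm holds its last target. There are 200 camera calls.

## Working session

There is one attempt and no reset: what is moved stays moved. The work goes in short steps, Python scripts to look and compute and a tool call to move; the robot and the scene stay as the last step left them, time stands still between calls to the robot, and variables do not carry over. Pictures are saved under pics/ and viewed, at most 10 in all, crops included, and the job is handed in when it is done.

Besides the shell and the picture viewer there is one more tool, called after "Call:" as name(argument=value, ...) on one line, values as JSON. arm_command: Moves the arm, as the interface text tells. Its arguments: {"type":"object","properties":{"commands":{"type":"array","items":{"type":"number"}},"force":{"type":"number"}},"required":["commands"]}

```bash
mkdir -p pics; cat > h.py <<'E'
import numpy as np, cv2
from station import get_obs, read_camera, hand_in
def snap(n,f):
    c=read_camera(n); cv2.imwrite(f'pics/{f}.png',c['img'][:,:,::-1])
    np.savez(f'pics/{f}.npz',K=c['camera_matrix'],k1=c['k1'],P=c['pose']); return c
def ld(f):
    d=np.load(f'pics/{f}.npz'); return d['K'],float(d['k1']),d['P']
def ray(f,u,v):
    K,k1,P=ld(f)
    s=cv2.undistortPoints(np.array([[[u,v]]],float),K,np.array([k1,0,0,0]))[0,0]
    return P[:3,3],P[:3,:3]@np.array([s[0],s[1],1])
def atz(f,u,v,z):
    o,d=ray(f,u,v); return o+d*(z-o[2])/d[2]
def proj(f,p):
    K,k1,P=ld(f); T=np.linalg.inv(P); p=np.atleast_2d(p)
    return cv2.projectPoints(p@T[:3,:3].T+T[:3,3],np.zeros(3),np.zeros(3),K,np.array([k1,0,0,0]))[0][:,0]
def tri(f,a,g,b):
    o1,d1=ray(f,*a);o2,d2=ray(g,*b)
    s=np.linalg.lstsq(np.c_[d1,-d2],o2-o1,rcond=None)[0]
    p,q=o1+d1*s[0],o2+d2*s[1]; return (p+q)/2,np.linalg.norm(p-q)
E
python3 - <<'E'
from h import *
for n in('side','top'):
    snap(n,n+'0'); print(ld(n+'0'))
o=get_obs();print(o['t'],o['eef_pos'],o['tool_rot'],o['gripper_width'])
E
```

```text
(array([[534.87400093,   0.        , 326.4981748 ],
       [  0.        , 534.87400093, 242.96893893],
       [  0.        ,   0.        ,   1.        ]]), -0.152022720569232, array([[-0.82784537, -0.40246848,  0.39075717, -0.0998104 ],
       [-0.56095093,  0.59701394, -0.57350537,  0.80668357],
       [-0.00246964, -0.69396936, -0.7200003 ,  1.23287534],
       [ 0.        ,  0.        ,  0.        ,  1.        ]]))
(array([[572.16017454,   0.        , 307.33707192],
       [  0.        , 572.16017454, 239.77698307],
       [  0.        ,   0.        ,   1.        ]]), -0.16755831744257102, array([[ 2.47845975e-02, -9.76288053e-01,  2.15051997e-01,
         1.32069507e-01],
       [-9.99668871e-01, -2.56926114e-02, -1.42755713e-03,
        -4.27894702e-02],
       [ 6.91895437e-03, -2.14945406e-01, -9.76601557e-01,
         1.72662079e+00],
       [ 0.00000000e+00,  0.00000000e+00,  0.00000000e+00,
         1.00000000e+00]]))
0.1 [ 0.23871175 -0.63078459  0.23038224] [-8.36161352e-04  9.83679132e-01  1.79929478e-01 -2.23435619e-04] 1.0018571799571971
```

View pics/side0.png

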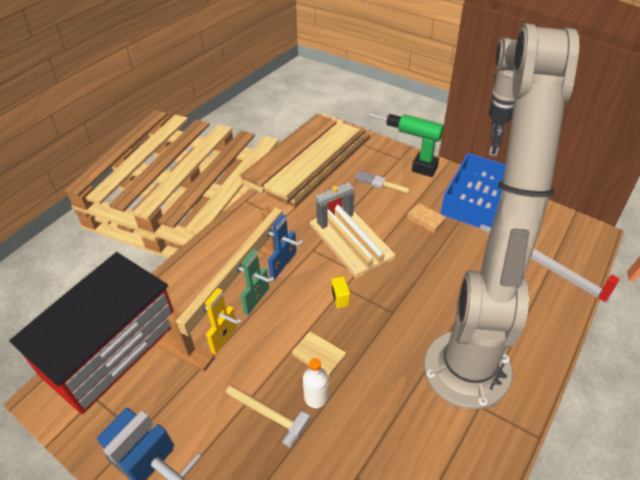

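View pics/top0.png

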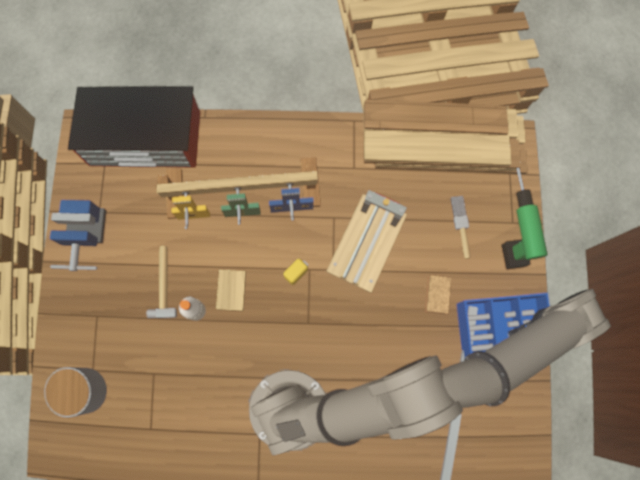

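The top view shows the rail bar running from (158,188) to (317,177), with blue hanging on the peg at about (291,200). The station has its bridge at about (382,203) and its open end at about (350,280). Enlarged crops come next.

```bash
python3 - <<'E'
import cv2
a=cv2.imread('pics/top0.png');b=cv2.imread('pics/side0.png')
cv2.imwrite('pics/tc.png',cv2.resize(a[160:300,220:420],None,fx=4,fy=4,interpolation=cv2.INTER_CUBIC))
cv2.imwrite('pics/sc.png',cv2.resize(b[170:320,230:400],None,fx=4,fy=4,interpolation=cv2.INTER_CUBIC)[:600])
E
```

```text
(no output)
```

View pics/tc.png

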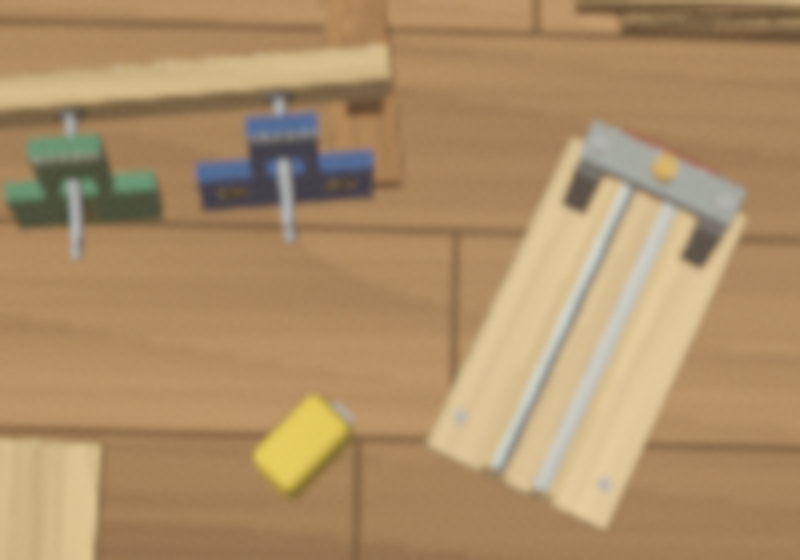

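View pics/sc.png

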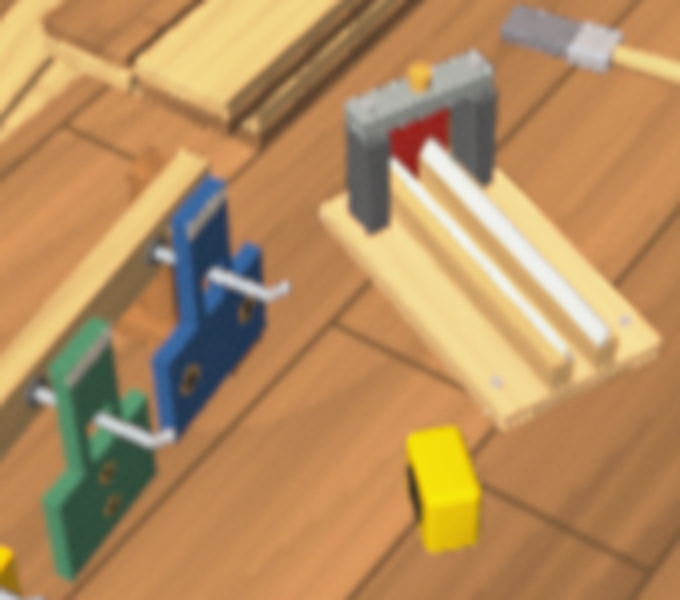

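```bash
cat > fit.py <<'E'
from h import *
from scipy.optimize import least_squares
def T(c): return lambda x,y:(220+x/4-.375,160+y/4-.375)
t=lambda x,y:('top0',220+x/4-.375,160+y/4-.375)
s=lambda x,y:('side0',230+x/4-.375,170+y/4-.375)
def W(p,l):
    c,n=np.cos(p[2]),np.sin(p[2]); return np.array([p[0]+c*l[0]-n*l[1],p[1]+n*l[0]+c*l[1],l[2]])
def fit(obs,x0,name):
    f=lambda p:np.concatenate([proj(o[0],W(p,l))[0]-o[1:] for o,l in obs])
    r=least_squares(f,x0,loss='soft_l1'); print(name,r.x.round(4),np.degrees(r.x[2]).round(2)); print(r.fun.reshape(-1,2).round(1).tolist()); return r.x
st=[(t(430,441),(-.12,.075,.018)),(t(606,525),(-.12,-.075,.018)),(t(572,139),(.15,.075,.018)),
 (t(595,122),(.15,.061,.138)),(t(746,190),(.15,-.061,.138)),(t(727,226),(.12,-.061,.138)),(t(580,158),(.12,.061,.138)),
 (s(322,210),(.15,.075,.018)),(s(502,414),(-.12,.075,.018)),(s(658,338),(-.12,-.075,.018))]
ra=[(t(388,72),(0,-.23,.185)),(t(386,44),(.025,-.23,.185)),(t(290,239),(-.112,-.15,.177)),(t(77,256),(-.112,0,.177)),(t(280,97),(0,-.15,.162)),(t(70,112),(0,0,.162)),
 (s(285,288),(-.112,-.15,.177)),(s(170,437),(-.112,0,.177)),(s(155,254),(0,-.15,.162)),(s(35,390),(0,0,.162)),]
bl=[(t(247,120),(.007,.025,.23)),(t(317,115),(.007,-.025,.23)),(t(319,135),(-.007,-.025,.23)),(t(250,140),(-.007,.025,.23)),
 (t(205,210),(-.007,.065,.045)),(t(374,197),(-.007,-.065,.045)),(t(197,164),(.007,.065,.13)),(t(373,152),(.007,-.065,.13)),
 (s(178,434),(-.007,.065,.045)),(s(265,325),(-.007,-.065,.045))]
S=fit(st,[.5,-.2,-.5],'st');R=fit(ra,[.6,.1,0],'rail');B=fit(bl,[.6,0,0],'blue')
c,n=np.cos(R[2]),np.sin(R[2]);d=B[:2]-R[:2];print('blue in rail',c*d[0]+n*d[1],-n*d[0]+c*d[1])
print('open',S,'home',W(S,(.085,0,.018)))
E
python3 fit.py
```

```text
st [ 0.4901 -0.2169 -0.4173] -23.91
[[-2.6, 1.9], [-1.5, 1.9], [-1.7, 0.1], [1.0, -5.7], [1.4, -5.3], [2.2, -5.3], [0.6, -5.8], [-0.2, 0.1], [1.1, 2.2], [2.3, 1.5]]
rail [0.6262 0.1607 0.1057] 6.05
[[0.4, 0.7], [0.2, -0.6], [-0.3, -0.0], [-0.5, -0.1], [-0.6, -0.9], [-0.2, -0.6], [1.4, 0.3], [1.2, -0.0], [-0.1, -0.8], [-0.0, 0.2]]
blue [0.5974 0.0046 0.1026] 5.88
[[-0.2, -0.6], [0.5, -0.7], [0.4, -0.8], [-0.7, -0.7], [-0.3, 0.6], [0.1, 0.7], [-0.2, -0.2], [0.4, -0.5], [1.0, 2.3], [1.9, 0.7]]
blue in rail -0.04512889998331458 -0.1521299327949595
open [ 0.49006493 -0.21687468 -0.41728302] home [ 0.56777137 -0.25132332  0.018     ]
```

```bash
cat >> fit.py <<'E'
print('---')
def ff(p):
    r=[]
    for o,l in st:
        l=np.array(l)
        if l[2]==.018: l[0]+=p[3]
        r.append(proj(o[0],W(p[:3],l))[0]-o[1:])
    return np.concatenate(r)
r=least_squares(ff,[.49,-.217,-.417,.015],loss='soft_l1');print(r.x,r.fun.reshape(-1,2).round(1).tolist())
# groove wall-top lines in the top view, inner middle, z .055
for l in [(-.1,.012,.061),(-.1,-.012,.061),(.1,.015,.061),(.1,-.015,.061),(-.1,0,.018)]:
    q=proj('top0',W(r.x[:3],l))[0]; print(l,((q-[219.6,159.6])*4).round(), ((proj('side0',W(r.x[:3],l))[0]-[229.6,169.6])*4).round())
E
python3 fit.py | sed -n '/---/,$p'
```

```text
---
[ 0.47354336 -0.21234727 -0.42100933  0.02377677] [[-1.0, 0.1], [0.1, 0.3], [0.2, -1.5], [-0.4, -0.3], [0.1, 0.3], [0.8, 0.3], [-0.8, -0.4], [-0.4, -1.6], [0.4, 0.4], [1.5, -0.1]]
(-0.1, 0.012, 0.061) [504. 473.] [579. 347.]
(-0.1, -0.012, 0.061) [533. 487.] [605. 334.]
(0.1, 0.015, 0.061) [611. 234.] [431. 192.]
(0.1, -0.015, 0.061) [647. 251.] [462. 178.]
(-0.1, 0, 0.018) [514. 488.] [588. 379.]
```

```bash
cat >> h.py <<'E'
from scipy.spatial.transform import Rotation as Ro
S=(0.4735,-0.2123,-24.1); RL=(0.6262,0.1607,6.0)
def loc(F,x,y,z):
    a=np.radians(F[2]);return np.array([F[0]+np.cos(a)*x-np.sin(a)*y,F[1]+np.sin(a)*x+np.cos(a)*y,z])
def to(*ways):
    """each way: (xyz, yaw of closing line in deg)"""
    o=get_obs();q=o['tool_rot'];R=Ro.from_quat([q[1],q[2],q[3],q[0]])
    print('t',round(o['t'],2),'tcp',np.round(o['eef_pos'],4),'F',np.round(o['contact_force'],1),'w',round(o['gripper_width'],3))
    for p,y in ways:
        ax=Ro.from_euler('z',y+90,degrees=True)*Ro.from_euler('x',180,degrees=True)
        print(np.round(p,4),'shift',np.round(R.inv().apply(np.array(p)-o['eef_pos']),4),'turn',(R.inv()*ax).as_rotvec(degrees=True).round(1))
E
python3 - <<'E'
from h import *
to(([.239,-.631,.33],-69.3),([.42,-.3,.33],-30),(loc(RL,-.045,-.151,.33),5.9),(loc(RL,-.045,-.151,.19),5.9))
E
```

```text
t 0.1 tcp [ 0.2387 -0.6308  0.2304] F [-0.1  0.2  0.1] w 1.002
[ 0.239 -0.631  0.33 ] shift [ 0.0002  0.0001 -0.0996] turn [-0.1  0.   0. ]
[ 0.42 -0.3   0.33] shift [ 0.2866 -0.2454 -0.0992] turn [ -0.1  -0.  -39.3]
[0.5972 0.0058 0.33  ] shift [ 0.5606 -0.4686 -0.0989] turn [ -0.1  -0.1 -75.2]
[0.5972 0.0058 0.19  ] shift [ 0.5607 -0.4684  0.0411] turn [ -0.1  -0.1 -75.2]
```

Call:
arm_command(commands=[0,0,-0.05,0,0,0,0.45,0,0,-0.1,0,0,0,0.45,0.036,-0.031,-0.1,0,0,-5,0.45,0.072,-0.062,-0.1,0,0,-10,0.45,0.108,-0.093,-0.1,0,0,-15,0.45,0.144,-0.123,-0.1,0,0,-20,0.45,0.18,-0.154,-0.1,0,0,-25,0.45,0.216,-0.185,-0.1,0,0,-30,0.45])

```text
t: 0.9
eef_pos: [0.3759, -0.3799, 0.331]
tool_rot: [-0.0, 0.903, 0.43, -0.0]
contact_force: [1.3, 0.2, -0.1]
gripper_width: 0.452
grasp_force: 0.0
```

```bash
python3 - <<'E'
from h import *
to((loc(RL,-.045,-.151,.33),5.9))
E
```

```text
t 0.9 tcp [ 0.3759 -0.3799  0.331 ] F [ 1.3  0.2 -0.1] w 0.452
[0.5972 0.0058 0.33  ] shift [ 0.439  -0.0712  0.001 ] turn [ -0.  -0. -45.]
```

Call:
arm_command(commands=[0.048,-0.008,0,0,0,-5,0.45,0.096,-0.016,0,0,0,-11,0.45,0.144,-0.024,0,0,0,-17,0.45,0.192,-0.032,0,0,0,-23,0.45,0.24,-0.04,0,0,0,-29,0.45,0.288,-0.048,0,0,0,-35,0.45,0.336,-0.056,0,0,0,-41,0.45,0.384,-0.063,0,0,0,-45,0.45])

```text
t: 1.7
eef_pos: [0.5701, -0.043, 0.3311]
tool_rot: [-0.0, 0.67, 0.743, -0.0]
contact_force: [0.4, -0.5, -0.7]
gripper_width: 0.447
grasp_force: 0.0
```

```bash
python3 - <<'E'
from h import *
to((loc(RL,-.045,-.1515,.33),5.9),(loc(RL,-.045,-.1515,.19),5.9))
E
```

```text
t 1.7 tcp [ 0.5701 -0.043   0.3311] F [ 0.4 -0.5 -0.7] w 0.447
[0.5973 0.0053 0.33  ] shift [0.0453 0.032  0.0011] turn [-0.  0.  0.]
[0.5973 0.0053 0.19  ] shift [0.0453 0.032  0.1411] turn [-0.  0.  0.]
```

Call:
arm_command(commands=[0.023,0.016,0,0,0,0,0.45,0.045,0.032,0,0,0,0,0.45,0.045,0.032,0,0,0,0,0.45,0.045,0.032,0.04,0,0,0,0.45,0.045,0.032,0.07,0,0,0,0.45,0.045,0.032,0.09,0,0,0,0.45,0.045,0.032,0.09,0,0,0,0.45])

```text
t: 2.4
eef_pos: [0.5947, 0.0019, 0.2379]
tool_rot: [-0.002, 0.671, 0.741, -0.003]
contact_force: [-0.6, 0.8, 0.9]
gripper_width: 0.455
grasp_force: 0.0
```

```bash
python3 - <<'E'
from h import *
snap('side','s1');snap('top','t1')
a=cv2.imread('pics/s1.png')[180:300,230:330];b=cv2.imread('pics/t1.png')[150:270,240:340]
cv2.imwrite('pics/c1.png',cv2.resize(np.hstack([a,b]),None,fx=4,fy=4,interpolation=cv2.INTER_CUBIC))
to((loc(RL,-.045,-.1515,.19),5.9))
E
```

```text
t 2.5 tcp [0.597  0.0027 0.2416] F [-0.8  0.4  0.2] w 0.45
[0.5973 0.0053 0.19  ] shift [0.0026 0.0005 0.0516] turn [-0.   0.  -0.2]
```

View pics/c1.png

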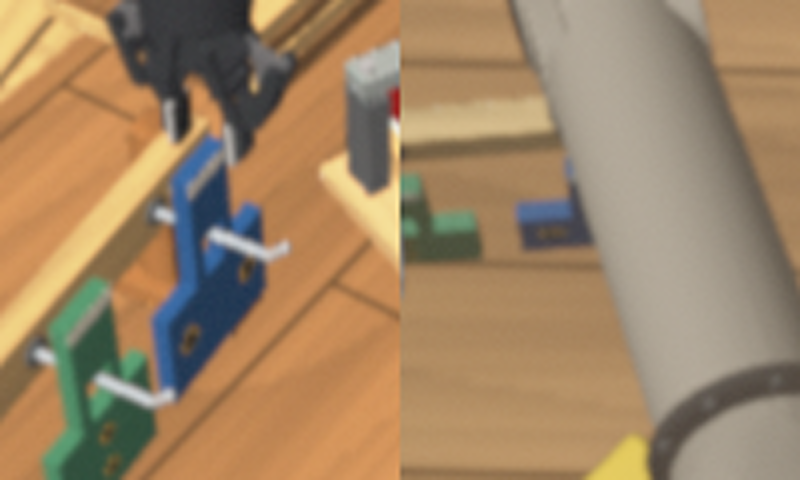

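The side crop shows the two finger tips at (175,135) and (232,160), straddling the blue head's top at about (203,160). I'll descend and grip.

Call:
arm_command(commands=[0.002,0,0.015,0,0,0,0.45,0.002,0,0.03,0,0,0,0.45,0.002,0,0.045,0,0,0,0.45,0.002,0,0.05,0,0,0,0.45,0.002,0,0.05,0,0,0,0.3,0.002,0,0.05,0,0,0,0.24], force=40)

```text
t: 3.1
eef_pos: [0.5971, 0.0054, 0.1915]
tool_rot: [0.0, 0.671, 0.742, 0.0]
contact_force: [0.0, 1.2, -0.5]
gripper_width: 0.242
grasp_force: 0.0
```

Call:
arm_command(commands=[0,0,0,0,0,0,0.15,0,0,0,0,0,0,0.05,0,0,0,0,0,0,0,0,0,0,0,0,0,0,0,0,0,0,0,0,0])

```text
t: 3.6
eef_pos: [0.5974, 0.0053, 0.1919]
tool_rot: [0.0, 0.671, 0.742, 0.0]
contact_force: [0.3, 0.6, 3.0]
gripper_width: 0.155
grasp_force: 40.1
```

Call:
arm_command(commands=[0,0,-0.005,0,0,0,0,0,0,-0.01,0,0,0,0,0,0,-0.016,0,0,0,0,0,0,-0.021,0,0,0,0,0,0,-0.021,0,0,0,0,0,0,-0.021,0,0,0,0])

```text
t: 4.2
eef_pos: [0.5969, 0.0052, 0.2124]
tool_rot: [0.0, 0.671, 0.742, 0.0]
contact_force: [-0.7, -0.8, -1.2]
gripper_width: 0.156
grasp_force: 39.7
```

```bash
python3 - <<'E'
from h import *
z=.2125
to((loc(RL,-.045,-.1515,z),5.9),(loc(RL,-.16,-.1515,z),6))
E
```

```text
t 4.2 tcp [0.5969 0.0052 0.2124] F [-0.7 -0.8 -1.2] w 0.156
[0.5973 0.0053 0.2125] shift [ 0.0001  0.0004 -0.0001] turn [ 0.   0.  -0.2]
[ 0.4829 -0.0067  0.2125] shift [-5.000e-04 -1.146e-01 -1.000e-04] turn [ 0.   0.  -0.3]
```

Call:
arm_command(commands=[0,-0.015,0,0,0,0,0,0,-0.03,0,0,0,0,0,0,-0.045,0,0,0,0,0,0,-0.06,0,0,0,0,0,0,-0.075,0,0,0,0,0,0,-0.095,0,0,0,0,0,0,-0.115,0,0,0,0,0,0,-0.115,0,0,0,0,0])

```text
t: 5.0
eef_pos: [0.4798, -0.0067, 0.2118]
tool_rot: [-0.0, 0.671, 0.742, -0.001]
contact_force: [0.5, -0.2, -1.0]
gripper_width: 0.158
grasp_force: 39.7
```

Call:
arm_command(commands=[0,0,0,0,0,0,0,0,0,-0.02,0,0,0,0,0,0,-0.04,0,0,0,0,0,0,-0.05,0,0,0,0])

```text
t: 5.4
eef_pos: [0.484, -0.0059, 0.2639]
tool_rot: [0.001, 0.671, 0.742, 0.001]
contact_force: [1.5, 0.5, -0.5]
gripper_width: 0.16
grasp_force: 39.7
```

```bash
python3 - <<'E'
from h import *
snap('side','s2')
cv2.imwrite('pics/c2.png',cv2.resize(cv2.imread('pics/s2.png')[150:290,200:400],None,fx=4,fy=4,interpolation=cv2.INTER_CUBIC))
z=.263
to((loc(S,.025,0,z),65.9))
E
```

```text
t 5.45 tcp [ 0.4845 -0.0059  0.2648] F [ 0.1  0.9 -0.2] w 0.158
[ 0.4963 -0.2225  0.263 ] shift [-0.2168 -0.0099  0.0018] turn [  0.2   0.1 -60.2]
```

View pics/c2.png

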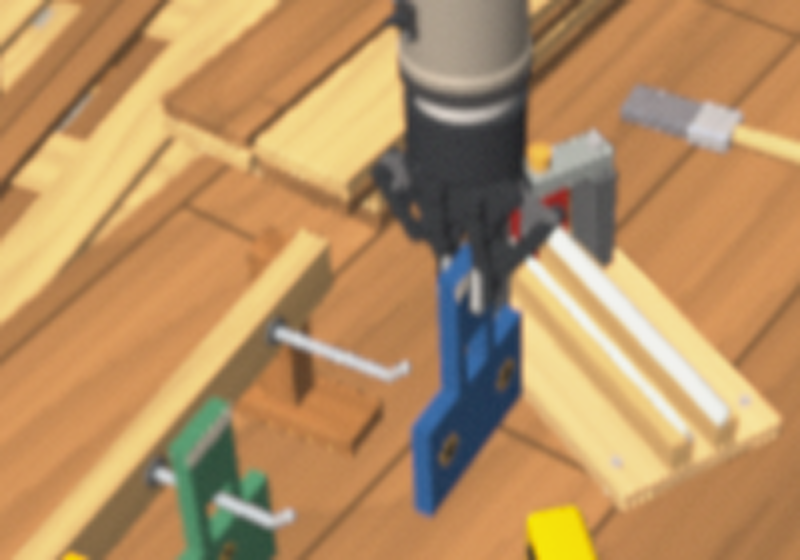

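The blue template is off its peg and hanging straight in the grip, with its panel bottom at (430,510); green is still hanging. Next I carry it to the groove while turning it.

Call:
arm_command(commands=[-0.025,-0.001,0,0,0,-7,0,-0.05,-0.002,0,0,0,-14,0,-0.08,-0.004,0,0,0,-22,0,-0.11,-0.005,0,0,0,-30,0,-0.14,-0.006,0,0,0,-38,0,-0.17,-0.008,0,0,0,-46,0,-0.2,-0.009,0,0,0,-53,0,-0.217,-0.01,0,0,0,-60,0])

```text
t: 6.25
eef_pos: [0.4939, -0.2262, 0.2612]
tool_rot: [-0.0, 0.209, 0.978, -0.0]
contact_force: [0.2, -0.4, -2.0]
gripper_width: 0.156
grasp_force: 39.7
```

Call:
arm_command(commands=[0,0,0,0,0,0,0,0,0,0,0,0,0,0,0,0,0,0,0,0,0])

```text
t: 6.55
eef_pos: [0.4944, -0.2216, 0.262]
tool_rot: [-0.0, 0.21, 0.978, 0.0]
contact_force: [-0.2, 0.1, -1.8]
gripper_width: 0.16
grasp_force: 39.7
```

```bash
python3 - <<'E'
from h import *
snap('side','s3');snap('top','t3')
a=cv2.imread('pics/s3.png')[170:290,290:390];b=cv2.imread('pics/t3.png')[180:300,310:410]
cv2.imwrite('pics/c3.png',cv2.resize(np.hstack([a,b]),None,fx=4,fy=4,interpolation=cv2.INTER_CUBIC))
to((loc(S,.025,0,.263),65.9),(loc(S,.025,0,.2),65.9))
# predicted template bottom corners in side crop if under TCP
o=get_obs()['eef_pos']; F=(o[0],o[1],S[2]); 
for l in [(-.065,.007,.1175),(.065,.007,.1175),(-.065,.007,.2025)]: print((proj('s3',loc(F,*l))[0]-[289.6,169.6])*4)
E
```

```text
t 6.65 tcp [ 0.4944 -0.2217  0.2623] F [ 1.  -0.2 -0.9] w 0.16
[ 0.4963 -0.2225  0.263 ] shift [-0.002   0.     -0.0007] turn [ 0.  -0.  -0.1]
[ 0.4963 -0.2225  0.2   ] shift [-0.002   0.      0.0623] turn [ 0.  -0.  -0.1]
[304.07463479 243.95111055]
[208.7298009  143.98446138]
[309.97373837 159.24353069]
```

View pics/c3.png

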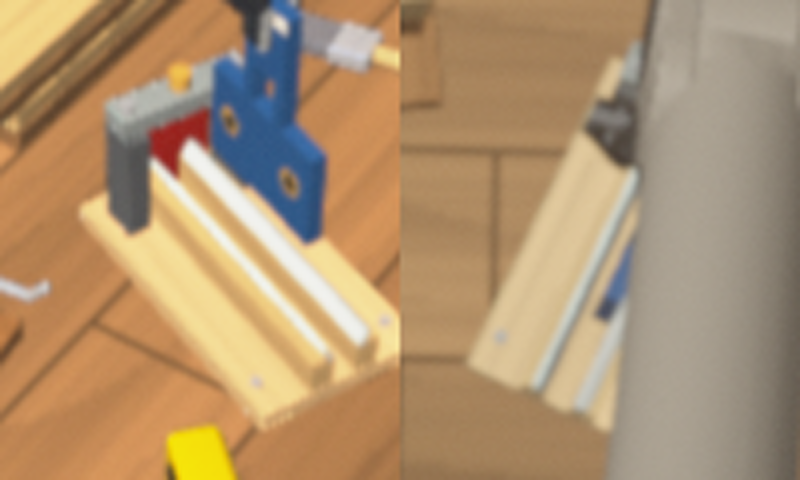

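The side crop shows the template level above the groove, with its lower rear corner at (305,242) against a predicted (304,244). In the top view its rear end at (605,318) lies between the walls. I'll lower it.

Call:
arm_command(commands=[0,0,0.02,0,0,0,0,0,0,0.04,0,0,0,0,0,0,0.055,0,0,0,0,0,0,0.067,0,0,0,0,0,0,0.077,0,0,0,0,0,0,0.084,0,0,0,0,0,0,0.088,0,0,0,0,0,0,0.09,0,0,0,0])

```text
t: 7.45
eef_pos: [0.4945, -0.2228, 0.1723]
tool_rot: [0.0, 0.21, 0.978, 0.0]
contact_force: [0.7, 1.6, -0.9]
gripper_width: 0.153
grasp_force: 39.8
```

Call:
arm_command(commands=[0,0,0.0015,0,0,0,0,0,0,0.003,0,0,0,0,0,0,0.0045,0,0,0,0,0,0,0.0045,0,0,0,0])

```text
t: 7.85
eef_pos: [0.4946, -0.223, 0.1679]
tool_rot: [0.0, 0.21, 0.978, 0.0]
contact_force: [1.9, 1.0, -1.9]
gripper_width: 0.158
grasp_force: 39.5
```

Call:
arm_command(commands=[0,0,0.001,0,0,0,0,0,0,0.002,0,0,0,0,0,0,0.003,0,0,0,0,0,0,0.003,0,0,0,0])

```text
t: 8.25
eef_pos: [0.4947, -0.2231, 0.1652]
tool_rot: [0.0, 0.21, 0.978, 0.0]
contact_force: [1.7, 2.0, 1.9]
gripper_width: 0.159
grasp_force: 40.1
```

Contact with the floor is felt. I'll release.

Call:
arm_command(commands=[0,0,0,0,0,0,0.2,0,0,0,0,0,0,0.3,0,0,0,0,0,0,0.45,0,0,0,0,0,0,0.45,0,0,0,0,0,0,0.45,0,0,0,0,0,0,0.45])

```text
t: 8.85
eef_pos: [0.4941, -0.2232, 0.1648]
tool_rot: [-0.0, 0.21, 0.978, -0.0]
contact_force: [-0.0, 0.3, 0.1]
gripper_width: 0.45
grasp_force: 0.0
```

```bash
python3 - <<'E'
from h import *
snap('side','s4')
a=cv2.imread('pics/s4.png')[170:290,290:390]
cv2.imwrite('pics/c4.png',cv2.resize(a,None,fx=5,fy=5,interpolation=cv2.INTER_CUBIC))
to((loc(S,-.085,0,.24),65.9))
F=S
for x in (.015,.025): print([((proj('s4',loc(F,*l))[0]-[289.6,169.6])*5).round() for l in [(x-.065,.007,.103),(x-.025,.007,.103),(x+.065,.007,.103),(x-.025,.007,.203)]])
E
```

```text
t 8.9 tcp [ 0.4941 -0.2232  0.1648] F [ 0.5  0.2 -0.6] w 0.45
[ 0.3959 -0.1776  0.24  ] shift [ 0.1083  0.0012 -0.0752] turn [-0.  -0.  -0.2]
[array([386., 330.]), array([349., 290.]), array([267., 205.]), array([356., 167.])]
[array([377., 320.]), array([339., 280.]), array([259., 195.]), array([346., 157.])]
```

View pics/c4.png

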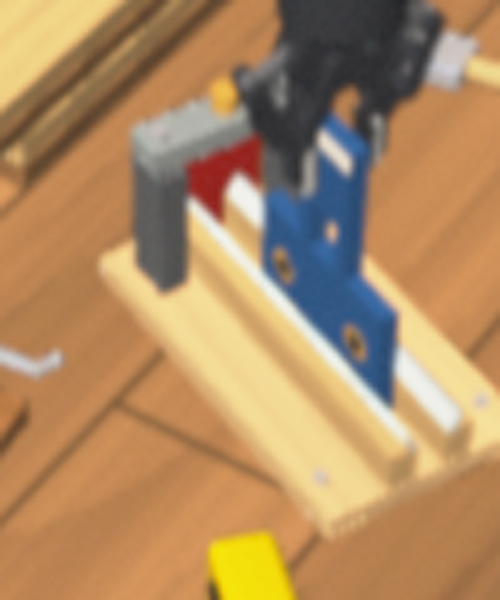

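The template is standing in the groove between both walls, released: rear top corner (395,312), front edge (267,195), clear of the bridge. I'll lift off and go behind its rear edge.

Call:
arm_command(commands=[0,0,-0.02,0,0,0,0.45,0,0,-0.05,0,0,0,0.45,0,0,-0.08,0,0,0,0.45,0,0,-0.09,0,0,0,0.2,0.04,0,-0.09,0,0,0,0,0.08,0,-0.09,0,0,0,0,0.108,0.001,-0.09,0,0,0,0,0.108,0.001,-0.09,0,0,0,0])

```text
t: 9.7
eef_pos: [0.3926, -0.1766, 0.2539]
tool_rot: [-0.002, 0.21, 0.978, -0.001]
contact_force: [1.4, -0.0, 1.1]
gripper_width: 0.001
grasp_force: 0.0
```

```bash
python3 - <<'E'
from h import *
to((loc(S,-.085,0,.08),65.9),(loc(S,-.045,-.001,.08),65.9),(loc(S,.009,-.001,.08),65.9))
E
```

```text
t 9.7 tcp [ 0.3926 -0.1766  0.2539] F [ 1.4 -0.   1.1] w 0.001
[ 0.3959 -0.1776  0.08  ] shift [-0.0039  0.0009  0.1739] turn [-0.1 -0.2 -0.2]
[ 0.432  -0.1948  0.08  ] shift [-0.0439 -0.      0.1738] turn [-0.1 -0.2 -0.2]
[ 0.4813 -0.2169  0.08  ] shift [-9.790e-02  1.000e-04  1.737e-01] turn [-0.1 -0.2 -0.2]
```

Call:
arm_command(commands=[-0.002,0.001,0.04,0,0,0,0,-0.002,0.001,0.08,0,0,0,0,-0.002,0.001,0.12,0,0,0,0,-0.002,0.001,0.15,0,0,0,0,-0.002,0.001,0.178,0,0,0,0,-0.002,0.001,0.178,0,0,0,0,-0.002,0.001,0.178,0,0,0,0])

```text
t: 10.4
eef_pos: [0.3987, -0.1775, 0.0767]
tool_rot: [-0.0, 0.21, 0.978, 0.0]
contact_force: [0.4, 0.1, 0.2]
gripper_width: 0.001
grasp_force: 0.0
```

Call:
arm_command(commands=[-0.01,0,0,0,0,0,0,-0.02,0,0,0,0,0,0,-0.028,0,0,0,0,0,0,-0.034,0,0,0,0,0,0,-0.04,0,0,0,0,0,0,-0.045,0,0,0,0,0,0,-0.05,0,0,0,0,0,0,-0.055,0,0,0,0,0])

```text
$.commands: bad value
```

```bash
python3 - <<'E'
from h import *
snap('side','s5')
a=cv2.imread('pics/s5.png')[170:290,290:390]
cv2.imwrite('pics/c5.png',cv2.resize(a,None,fx=5,fy=5,interpolation=cv2.INTER_CUBIC))
to((loc(S,.009,0,.076),65.9))
E
```

```text
t 10.45 tcp [ 0.3994 -0.1779  0.0776] F [-0.4  0.3  0.1] w -0.001
[ 0.4817 -0.216   0.076 ] shift [-0.0908 -0.0009  0.0016] turn [ 0.   0.1 -0.2]
```

View pics/c5.png

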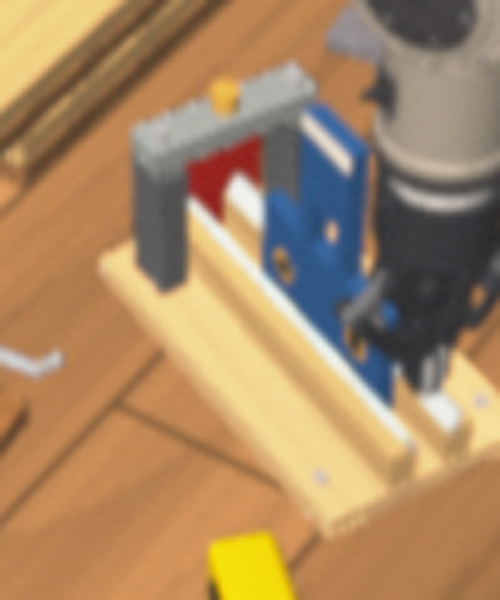

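The second call had a short row, so it was refused and nothing moved. The closed fingers at (432,385) are in line behind the template's rear edge at (390,340). I'll push slowly.

Call:
arm_command(commands=[-0.008,0,0,0,0,0,0,-0.016,0,0,0,0,0,0,-0.022,0,0,0,0,0,0,-0.027,0,0,0,0,0,0,-0.032,0,0,0,0,0,0,-0.037,0,0,0,0,0,0,-0.042,0,0,0,0,0,0,-0.047,0,0,0,0,0,0])

```text
t: 11.25
eef_pos: [0.4414, -0.1971, 0.0767]
tool_rot: [-0.0, 0.21, 0.978, 0.0]
contact_force: [-1.4, 0.8, 0.6]
gripper_width: 0.003
grasp_force: 0.5
```

Call:
arm_command(commands=[-0.005,0,0,0,0,0,0,-0.01,0,0,0,0,0,0,-0.015,0,0,0,0,0,0,-0.02,0,0,0,0,0,0,-0.025,0,0,0,0,0,0,-0.028,0,0,0,0,0,0,-0.031,0,0,0,0,0,0,-0.034,0,0,0,0,0,0])

```text
t: 12.05
eef_pos: [0.4724, -0.2111, 0.0768]
tool_rot: [-0.0, 0.21, 0.978, 0.0]
contact_force: [-0.4, 0.8, -0.4]
gripper_width: -0.0
grasp_force: 0.4
```

```bash
python3 - <<'E'
from h import *
to((loc(S,.009,0,.076),65.9))
E
```

```text
t 12.05 tcp [ 0.4724 -0.2111  0.0768] F [-0.4  0.8 -0.4] w -0.0
[ 0.4817 -0.216   0.076 ] shift [-0.0105 -0.0006  0.0008] turn [-0.  -0.  -0.2]
```

Now small steps until the force rises at the stop.

Call:
arm_command(commands=[-0.002,0,0,0,0,0,0,-0.004,0,0,0,0,0,0,-0.005,0,0,0,0,0,0,-0.006,0,0,0,0,0,0,-0.007,0,0,0,0,0,0])

```text
t: 12.55
eef_pos: [0.4786, -0.2139, 0.0768]
tool_rot: [-0.0, 0.21, 0.978, -0.0]
contact_force: [-0.6, 0.1, 0.7]
gripper_width: 0.003
grasp_force: 0.3
```

Call:
arm_command(commands=[-0.001,0,0,0,0,0,0,-0.002,0,0,0,0,0,0,-0.003,0,0,0,0,0,0])

```text
t: 12.85
eef_pos: [0.4814, -0.2152, 0.0768]
tool_rot: [-0.0, 0.21, 0.978, -0.0]
contact_force: [-0.8, 1.2, 0.4]
gripper_width: 0.001
grasp_force: 0.3
```

Call:
arm_command(commands=[-0.001,0,0,0,0,0,0,-0.002,0,0,0,0,0,0])

```text
t: 13.05
eef_pos: [0.4832, -0.216, 0.0768]
tool_rot: [0.0, 0.21, 0.978, -0.0]
contact_force: [-0.7, -0.2, 0.2]
gripper_width: 0.003
grasp_force: 0.3
```

Call:
arm_command(commands=[-0.001,0,0,0,0,0,0,-0.002,0,0,0,0,0,0])

```text
t: 13.25
eef_pos: [0.4837, -0.2162, 0.0766]
tool_rot: [-0.002, 0.21, 0.978, 0.0]
contact_force: [-6.5, 3.2, 6.5]
gripper_width: -0.002
grasp_force: 4.0
```

Call:
arm_command(commands=[-0.001,0,0,0,0,0,0,-0.002,0,0,0,0,0,0])

```text
t: 13.45
eef_pos: [0.4836, -0.2162, 0.0763]
tool_rot: [-0.004, 0.21, 0.978, 0.0]
contact_force: [-11.8, 6.0, 9.3]
gripper_width: 0.0
grasp_force: 6.7
```

The force rises at station x ≈ 0.011, where the finger should be with the template home. I'll back off and look.

Call:
arm_command(commands=[0.003,0,0,0,0,0,0,0.008,0,0,0,0,0,0,0.03,0,0,0,0,0,0,0.06,0,0,0,0,0,0,0.075,0,0,0,0,0,0,0.075,0,-0.04,0,0,0,0,0.075,0,-0.09,0,0,0,0,0.075,0,-0.14,0,0,0,0])

```text
t: 14.25
eef_pos: [0.4182, -0.1865, 0.2185]
tool_rot: [0.0, 0.21, 0.978, 0.0]
contact_force: [0.5, -1.3, 0.1]
gripper_width: -0.0
grasp_force: 0.0
```

Call:
arm_command(commands=[0,0,-0.03,0,0,0,0,0,0,-0.03,0,0,0,0,0,0,-0.03,0,0,0,0])

```text
t: 14.55
eef_pos: [0.4187, -0.1871, 0.2473]
tool_rot: [0.001, 0.21, 0.978, -0.001]
contact_force: [0.4, 0.1, -0.4]
gripper_width: 0.003
grasp_force: 0.0
```

```bash
python3 - <<'E'
from h import *
snap('side','s6')
a=cv2.imread('pics/s6.png')[170:290,240:400]
cv2.imwrite('pics/c6.png',cv2.resize(a,None,fx=5,fy=5,interpolation=cv2.INTER_CUBIC))
to()
x=.085
print([((proj('s6',loc(S,*l))[0]-[239.6,169.6])*5).round() for l in [(x-.065,.007,.103),(x-.025,.007,.103),(x-.025,.007,.203)]])
E
```

```text
t 14.6 tcp [ 0.418  -0.1868  0.2462] F [ 0.1 -0.1 -0.8] w -0.001
[array([571., 261.]), array([535., 223.]), array([539., 100.])]
```

View pics/c6.png

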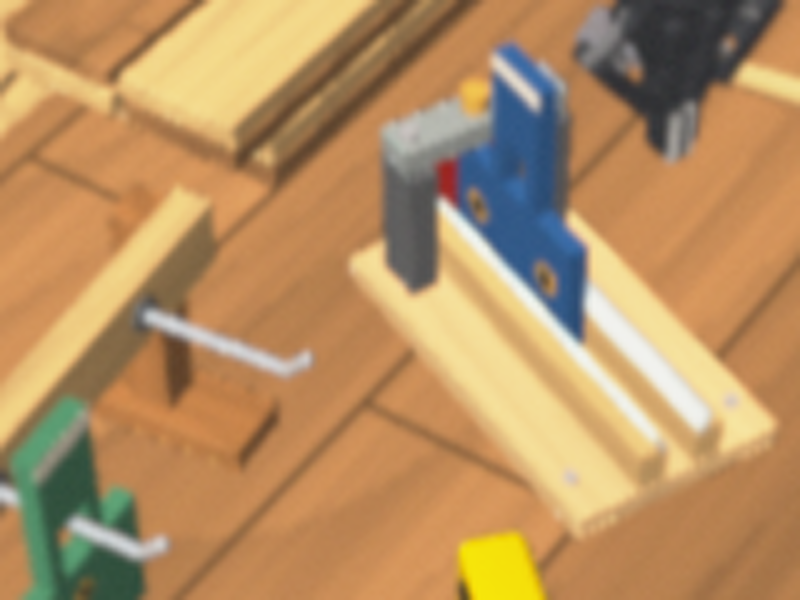

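The template stands upright under the bridge with its rear top corner at (585,247). Its offset from the home prediction is the same one seen before the push, so it is home; the gripper is clear.

```bash
python3 -c "from station import hand_in; print(hand_in())"
```

```text
the job is handed in; nothing more can be done
None
```

The blue template came off its peg cleanly and now stands in the groove, pushed under the bridge until the force rose at the red stop. It is let go, the arm is clear, and the job is handed in, though the hand-in gave no verdict back.

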